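Push the slide box into the photo corner

ROBOT

A 6-joint arm with a two-finger parallel gripper is mounted at the origin on the work surface. World frame = base frame: x ahead of the robot, y to its left, z up, the work surface at z = 0. Lengths are in m, angles in rad, forces in N, time in s.
With the tool pointing down it reaches from about 0.225 to 0.725 m from the base axis. Payload 3.1 kg.
Tool frame: the origin (TCP) lies at the very end of the fingers, on their centre line; the grasp point (between the pads) lies 19 mm behind it; z points along the fingers, y is the line along which they close (so a half turn about z gives the same grasp; the last joint's range is limited). The gripper opens to 85 mm and grips with 20 to 120 N. Pads are 22 mm wide; open, the fingers measure 114 mm over their backs; the gripper's body (76 mm by 85 mm) begins 54 mm behind the grasp point. The pads swing forward as they close: fully open they stand 13 mm farther back than shut.
Start: joints at [1.03, 0.048, 0.099, 1.622, 0, 1.443], TCP at [0.211, 0.481, 0.192] pointing down, gripper open.
Joint ranges: [-2.91, 2.91], [-0.99, 1.94], [-1.21, 1.42], [-2.12, 2.29], [-1.49, 1.47], [-3.14, 3.14]. Speed limits (rad/s): [2.79, 2.79, 3.14, 3.14, 3.14, 3.14].

INTERFACE

Orientations are given as a rotation vector (axis times angle).
In Python, from workcell import ctrl gives the robot as it stands.
- The arm moves only by the shell command python3 -m inch 'ROWS' [OPENING]. ROWS is text: rows parted by semicolons, each of 4 numbers parted by spaces: the shift along the tool's x, y, z in cm, then the turn about the tool's z in degrees. In form: tx ty tz yaw; .... A call has exactly 8 rows; each row is the pose to reach, as a shift and turn from the pose commanded when the call began, along the tool's axes at that moment; what a row does not reach only later rows make up. A row lasts 1/10 s, in which the tool goes at most 50 mm and 8.59 degrees, less where a joint would pass 70% of its speed; a pose out of reach is approached as far as the arm can. A call with a gripper value outside its range is refused whole. OPENING is the finger opening in cm, from 0 to 8.54, set as the call begins (- or left out, the last holds). The fingers move at their own pace and stop on an object; the grip force is fixed at half the most. Time passes only in rows, so rows that repeat a pose let the fingers close, or fill a call up. It gives the time, the measured TCP pose, the force, the opening and the grip force at its end, in the units of the state.
- ctrl.sense(): the state, without advancing time (a new reading comes with each control period).
- ctrl.capture(name): name is "side" or "top" or "wrist"; returns the picture (420x560x3 uint8, blue, green, red); there is no depth.
- ctrl.get_calibration(name): a dict with "K" (3x3 intrinsics, pixels), "k1" (the pictures are not rectified: a ray, as slopes to the right and down, at radius r is drawn at 1 + k1 r^2 times it, then the intrinsics apply), "R" (3x3) and "t" (3): a world point X has camera coordinates R X + t. Camera axes: x right, y down, z forward; pixel columns grow to the right and rows downward; lengths in m; the calibration is good to about 2 mm. A picture is of the moment at which its call begins: read the wrist's pose just before it. get_calibration takes no time and is no camera call; for the wrist camera it gives the pose at the moment of the call.
- ctrl.sign_off(): hands the job in; it is judged then, once.
The state is a dict: "time_s": time; "joint_positions": joint angles; "joint_velocities": joint speeds; "tau": joint torques, N m; "tool_pos": TCP position; "eef_rot": TCP orientation; "contact_force": force on the tool from outside, world axes, zero at the start; "ft_torque": the same for the moment, N m; "grip_width": opening from 0.0 (shut) to 1.0 (fully open); "grasp_force": force on a finger pad.
Only numpy, scipy, OpenCV 4.12 (cv2) and the standard library are available. Lean on these libraries where they do the work, as an engineer would, in place of code of your own. Each camera call takes 0.05 s, during which the arm holds its last target. There are 200 camera calls.

TASK

Push the blue slide box along the bench, with the fingertips or the outside of the fingers only, into the yellow-outlined corner of the aluminium stops, so that its long side lies flat against the long back stop and its short end against the short side stop. Keep it flat on the bench: do not lift or tip it. Leave the red box, the dropper bottle and the petri dish where they stand, and finish clear of everything.

Things in the scene. Friction and masses are not known exactly. Their poses are not given: they have to be found in the camera images.
- blue_box: Loose blue plastic microscope-slide box with a white index card on its lid: 92 mm (its x, short side) by 112 mm (its y, long side) by 36 mm high, 0.2 to 0.4 kg, slides freely on the bench. Origin: centre of its underside, z up. It starts on the open side of the stops, turned up to 0.3 rad from the dock's axes.
- red_box: Loose red slide box of exactly the same shape and size, to be left alone; origin: centre of its underside. Red and blue may start in either of two places side by side, about 190 mm apart along the back stop's direction, both 170 to 195 mm in front of it.
- dock: Fixed L of two aluminium stop bars, 24 mm high, 12 mm thick, over a thin green mat (no step). Origin: the inner corner, at bench height; turned up to 0.25 rad. Back stop's inner face: its plane x = 0, from y = 0.012 to -0.448; +x points away from the robot, into the stop. Side stop's inner face: plane y = 0, from x = 0 to -0.112; +y (robot's left) points into it. The mat and box lie on the -x, -y side.
- bay (a point): Bench-height point under the middle of the yellow-outlined corner bay, 46 mm from the back stop's inner face and 56 mm from the side stop's: where the centre of the blue box belongs, its axes parallel to the dock's (either way round).
- dropper: Loose amber dropper bottle, 32 mm diameter, 62 mm high, standing on the bench in front of the right-hand end of the mat, to be left alone; origin: centre of its underside.
- petri: Loose shallow petri dish, 90 mm diameter, 16 mm high, on the bench to the left in front of the side stop, to be left alone; origin: centre of its underside.
Not all that is in view belongs to the job. Of the things that look like the blue_box, the smallest one is meant.

How it is judged:
At the end, for the whole second after the job is handed in: The blue box lies flat and at rest on the bench in the corner, within about 4.5 mm of the back stop and of the side stop and within 0.05 rad of square to them; the red box, dropper bottle and petri dish are within 15 mm of where they started (x of blue_box in the frame of dock between -0.0505 and -0.042 m and y of blue_box in the frame of dock between -0.0605 and -0.052 m and angle between the x axis of blue_box and the x axis of dock, either way round below 0.05 rad and height (world z) of blue_box below 0.004 m and angle between blue_box's own z axis and vertical below 0.05 rad and linear speed of blue_box below 0.01 m/s and distance of each of red_box, dropper, petri from where it was at the start of the episode below 0.015 m); the robot touches nothing.
It fails at once if the blue box is lifted off the bench or tipped (height (world z) of blue_box above 0.012 m or angle between blue_box's own z axis and vertical above 0.2 rad).
It fails at once if the red box, the dropper bottle or the petri dish is moved or knocked over (distance of any of red_box, dropper, petri from where it was at the start of the episode above 0.015 m or angle between any of red_box, dropper, petri's own z axis and vertical above 0.3 rad).
It also fails if it takes over 51 s, if anything falls off the work surface, if the arm or the gripper's body presses on something with over 40 N, if the wrist force passes 120 N, or if a joint passes its speed limit or range.

## Working session

There is one attempt and no reset: what is moved stays moved. The work goes in short steps, Python scripts to look and compute and a shell command to move; the robot and the scene stay as the last step left them, time stands still between calls to the robot, and variables do not carry over. Pictures are saved under pics/ and viewed, at most 10 in all, crops included, and the job is handed in when it is done.

```bash
ls; mkdir -p pics; python3 - <<'E'
from workcell import ctrl
import cv2
s=ctrl.sense();print(s)
for n in("top","side"):
    cv2.imwrite(f"pics/{n}0.png",ctrl.capture(n)); c=ctrl.get_calibration(n);print(n,c)
E
```

```text
pics
{'time_s': 0.0, 'joint_positions': array([ 1.03019516e+00,  4.87298955e-02,  9.75697994e-02,  1.62200789e+00,
       -2.25926259e-05,  1.44296547e+00]), 'joint_velocities': array([ 0.00038743, -0.00076937, -0.0015091 , -0.00047177, -0.00136511,
        0.00111489]), 'tau': array([-1.65894712e-04, -3.38780665e+01,  3.20017076e+01,  2.03315285e-02,
       -2.29278858e-04,  2.39269775e-05]), 'tool_pos': array([0.21026416, 0.48027129, 0.19041408]), 'eef_rot': array([-0.64362946, -3.0741795 ,  0.00353005]), 'contact_force': array([ 0.95316901, -0.2429692 , -0.25868905]), 'ft_torque': array([ 0.01076026, -0.00120225, -0.03091994]), 'grasp_force': 0.0, 'grip_width': 1.0001141932919448}
top {'K': array([[464.47625665,   0.        , 280.31852105],
       [  0.        , 464.47625665, 210.81257528],
       [  0.        ,   0.        ,   1.        ]]), 'k1': -0.018389672127778662, 'R': array([[-0.01620673, -0.99986514,  0.00265379],
       [-0.97901728,  0.01532949, -0.20319982],
       [ 0.20313173, -0.00589131, -0.97913369]]), 't': array([-0.085896  ,  0.51315774,  1.12046148])}
side {'K': array([[533.66370027,   0.        , 278.18018632],
       [  0.        , 533.66370027, 205.16684093],
       [  0.        ,   0.        ,   1.        ]]), 'k1': -0.09360717800133303, 'R': array([[ 0.98737394, -0.15837572, -0.00313552],
       [-0.11019183, -0.67248807, -0.73185897],
       [ 0.11380009,  0.72296398, -0.68144891]]), 't': array([-0.52247084,  0.03032156,  1.28672687])}
```

View pics/top0.png

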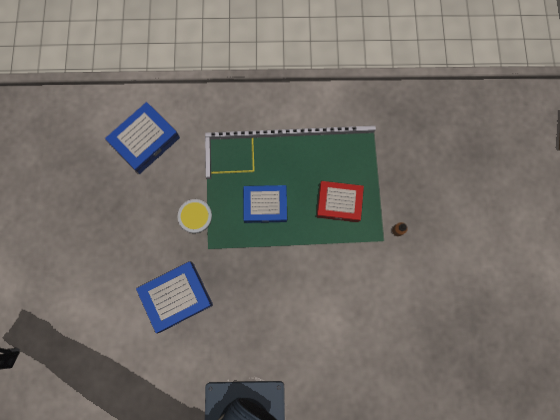

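View pics/side0.png

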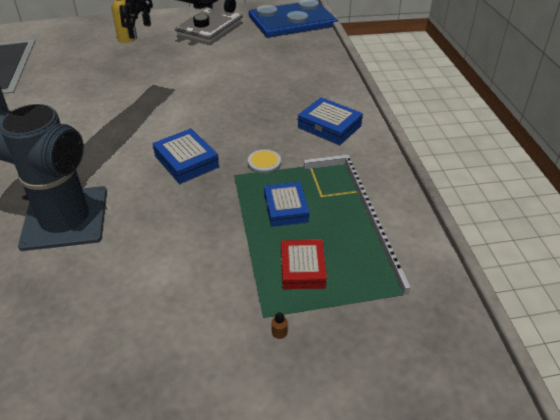

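The top view shows three blue boxes, at (265,203) on the mat, (142,137) and (173,297). The other two are clearly larger, so the one on the mat is meant. Red is at (341,201), the dropper at (400,229), the petri dish at (194,216), and the dock corner at about (208,135).

```bash
cat > h.py <<'E'
import cv2,numpy as np
from workcell import ctrl
def ray(c,px,z):
    px=np.asarray(px,float).reshape(-1,1,2)
    u=(px[:,0]-c["K"][:2,2])/[c["K"][0,0],c["K"][1,1]]
    v=u.copy()
    for _ in range(20): v=u/(1+c["k1"]*(v**2).sum(1,keepdims=True))
    d=np.c_[v,np.ones(len(v))]@c["R"]; o=-c["R"].T@c["t"]
    return (o+d*((z-o[2])/d[:,2:]))[:,:2]
def blobs(im,lo,hi,amin):
    hsv=cv2.cvtColor(im,cv2.COLOR_BGR2HSV); m=cv2.inRange(hsv,lo,hi)
    cs,_=cv2.findContours(m,cv2.RETR_EXTERNAL,cv2.CHAIN_APPROX_NONE)
    return [k for k in cs if cv2.contourArea(k)>amin]
COL=dict(blue=((105,120,40),(130,255,255)),red=((0,150,60),(8,255,255)),yellow=((22,90,90),(35,255,255)),green=((60,60,20),(95,255,120)))
E
python3 - <<'E'
from h import *
c=ctrl.get_calibration("top");im=cv2.imread("pics/top0.png")
for n,z in(("blue",.036),("red",.036),("yellow",0),("green",0)):
    for k in blobs(im,*COL[n],40):
        p=ray(c,k[:,0],z).astype(np.float32)
        r=cv2.minAreaRect(p); print(n,cv2.boundingRect(k),np.round(r[0],4),np.round(r[1],4),round(r[2],1),np.round(cv2.boxPoints(r),3).tolist())
for px in [(207,134),(376,127),(206,177),(253,139),(253,171),(211,173),(210,176),(209,136)]: print(px,ray(c,px,0.0 if px[0]in(253,211) else .024))
print("dropper",ray(c,(400,231),.0),"petri",ray(c,(194,216),.016))
cv2.imwrite("pics/crop.png",cv2.resize(im[115:260,180:420],None,fx=3.2,fy=3.2,interpolation=cv2.INTER_CUBIC))
E
```

```text
blue (136, 262, 75, 71) [0.3023 0.1743] [0.123  0.1486] 26.2 [[0.21400000154972076, 0.21400000154972076], [0.2800000011920929, 0.07999999821186066], [0.38999998569488525, 0.13500000536441803], [0.32499998807907104, 0.2680000066757202]]
blue (243, 185, 44, 38) [ 0.5355 -0.0543] [0.0954 0.1124] 0.7 [[0.4869999885559082, 0.0010000000474974513], [0.48899999260902405, -0.11100000143051147], [0.5839999914169312, -0.10999999940395355], [0.5830000042915344, 0.003000000026077032]]
blue (106, 103, 73, 70) [0.7206 0.269 ] [0.1377 0.1468] 43.8 [[0.6200000047683716, 0.27399998903274536], [0.722000002861023, 0.1679999977350235], [0.8209999799728394, 0.2639999985694885], [0.718999981880188, 0.3700000047683716]]
red (317, 181, 47, 40) [ 0.5397 -0.2483] [0.1124 0.0952] 82.2 [[0.48500001430511475, -0.296999990940094], [0.5789999961853027, -0.3100000023841858], [0.5950000286102295, -0.19900000095367432], [0.5, -0.1860000044107437]]
yellow (181, 202, 27, 27) [0.515  0.1335] [0.0704 0.0687] 0.9 [[0.4790000021457672, 0.16699999570846558], [0.47999998927116394, 0.0989999994635582], [0.5509999990463257, 0.1
[... 443 characters left out ...]
8], [0.7279999852180481, -0.017000000923871994], [0.7260000109672546, 0.09200000017881393]]
green (207, 133, 176, 116) [ 0.5818 -0.1282] [0.2994 0.4575] 1.7 [[0.4259999990463257, 0.09600000083446503], [0.4390000104904175, -0.3610000014305115], [0.7379999756813049, -0.35199999809265137], [0.7250000238418579, 0.10499999672174454]]
(207, 134) [[0.7312173  0.09903176]]
(376, 127) [[ 0.74436101 -0.35585292]]
(206, 177) [[0.61154781 0.09968318]]
(253, 139) [[ 0.72409308 -0.02303695]]
(253, 171) [[ 0.63319421 -0.02267282]]
(211, 173) [[0.62938155 0.09023358]]
(210, 176) [[0.61410998 0.08920276]]
(209, 136) [[0.72545326 0.09357407]]
dropper [[ 0.46367782 -0.40745779]] petri [[0.50909473 0.13044793]]
```

View pics/crop.png

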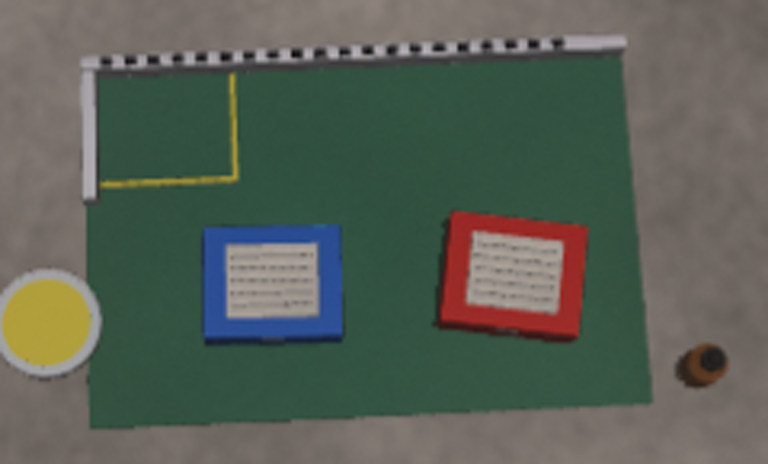

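```bash
python3 -m inch '-3.5 -3.2 0 0;-7 -6.4 0 0;-10.5 -9.6 0 0;-14 -12.8 0 0;-17.5 -16 0 0;-21 -19.2 0 0;-24.5 -22.4 0 0;-28 -25.6 0 0' 6
python3 -m inch '-3.5 -3.2 0 -6;-7 -6.4 0 -12;-10.5 -9.6 0 -18;-15.3 -13.8 0 -25;-15.3 -13.8 2 -25;-15.3 -13.8 5 -25;-15.3 -13.8 8 -25;-15.3 -13.8 8 -25'
cat >> h.py <<'E'
from scipy.spatial.transform import Rotation as Ro
def go(x,y,z,psi_deg):
    "shift (cm) and turn (deg) in tool axes to reach a world TCP with tool y at psi"
    s=ctrl.sense();R=Ro.from_rotvec(s["eef_rot"]).as_matrix()
    p=np.degrees(np.arctan2(R[1,1],R[0,1]))
    print("pos",np.round(s["tool_pos"],4),"psi",round(p,1),"tilt",round(float(np.degrees(np.arccos(-R[2,2]))),2),"t",s["time_s"],"F",np.round(s["contact_force"],1))
    print("go",np.round(R.T@(np.array([x,y,z])-s["tool_pos"])*100,2),"yaw",round(p-psi_deg,1))
E
python3 - <<'E'
from h import *
go(.45,-.054,.010,91.7)
c=ctrl.get_calibration("wrist");im=ctrl.capture("wrist");cv2.imwrite("pics/w0.png",im)
E
```

```text
time_s: 0.9
tool_pos: [0.3645, 0.1323, 0.1912]
eef_rot: [-0.643, -3.075, -0.0]
contact_force: [0.6, 0.6, 0.1]
grip_width: 0.701
grasp_force: 0.0
time_s: 1.7
tool_pos: [0.4448, -0.0529, 0.1061]
eef_rot: [0.036, -3.131, -0.005]
contact_force: [-0.8, 0.5, 0.4]
grip_width: 0.702
grasp_force: 0.0
pos [ 0.4448 -0.0529  0.1061] psi 91.3 tilt 0.64 t 1.7 F [-0.8  0.5  0.4]
go [-0.62 -0.16  9.6 ] yaw -0.4
```

View pics/w0.png

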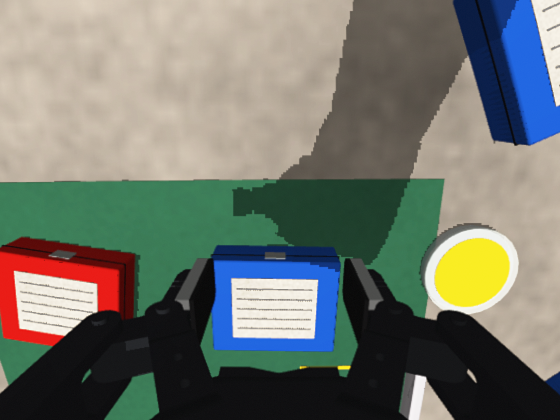

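The wrist view shows the blue box at (275,300), centred between the fingers. The red box is at (65,290) and the petri dish at (470,268), both well to the sides.

```bash
python3 - <<'E'
from h import *
c=ctrl.get_calibration("wrist");im=cv2.imread("pics/w0.png")
print(ray(c,[(213,350),(335,352),(214,258),(340,267)],.036))
go(.45,-.054,.010,91.7)
E
python3 -m inch '-0.5 -0.1 2.5 0;-0.5 -0.1 5 0;-0.5 -0.1 7.5 0;-0.5 -0.1 8.8 0;-0.5 -0.1 9.5 0;-0.5 -0.1 9.5 0;-0.5 -0.1 9.5 0;-0.5 -0.1 9.5 0'
```

```text
[[ 0.59066943 -0.11112906]
 [ 0.59031976  0.00379909]
 [ 0.49553542 -0.10661251]
 [ 0.5015243   0.00124436]]
pos [ 0.4466 -0.0531  0.109 ] psi 91.3 tilt 0.38 t 1.75 F [-0.4 -0.2  0.7]
go [-0.4  -0.11  9.89] yaw -0.4
time_s: 2.55
tool_pos: [0.4556, -0.055, 0.0182]
eef_rot: [-0.037, 3.139, -0.001]
contact_force: [-0.7, 0.5, 0.4]
grip_width: 0.703
grasp_force: 0.0
```

```bash
python3 -m inch '-1.5 0 0 0;-3 0 0.3 0;-4.3 0 0.3 0;-5.5 0 0.3 0;-6.7 0 0.3 0;-7.9 0 0.3 0;-9.1 0 0.3 0;-10.3 0 0.3 0'
python3 -m inch '-1 0 0 0;-2 0 0 0;-3 0 0 0;-4 0 0 0;-4.6 0 0 0;-5.2 0 0 0;-5.6 0 0 0;-5.6 0 0 0'
python3 - <<'E'
from h import *
go(.625,-.052,.012,91.7)
E
```

```text
time_s: 3.35
tool_pos: [0.5585, -0.0524, 0.0147]
eef_rot: [-0.037, 3.14, -0.001]
contact_force: [-0.9, 0.4, 0.4]
grip_width: 0.7
grasp_force: 0.0
time_s: 4.15
tool_pos: [0.6136, -0.0509, 0.0136]
eef_rot: [-0.037, 3.141, -0.0]
contact_force: [0.3, 1.0, -0.6]
grip_width: 0.701
grasp_force: 0.0
pos [ 0.6136 -0.0509  0.0136] psi 91.4 tilt 0.01 t 4.15 F [ 0.3  1.  -0.6]
go [-1.14 -0.14  0.16] yaw -0.3
```

Close to the stop; creep until the force rises.

```bash
python3 -m inch '-0.3 0 0 -0.3;-0.6 0 0 -0.3;-0.8 0 0 -0.3;-1 0 0 -0.3;-1.1 0 0 -0.3;-1.2 0 0 -0.3;-1.2 0 0 -0.3;-1.2 0 0 -0.3'
python3 - <<'E'
from h import *
c=ctrl.get_calibration("top");im=ctrl.capture("top")
for k in blobs(im,*COL["blue"],40):
    r=cv2.minAreaRect(ray(c,k[:,0],.036).astype(np.float32)); print(np.round(r[0],4),np.round(r[1],4),round(r[2],1))
cv2.imwrite("pics/crop1.png",cv2.resize(im[115:260,180:420],None,fx=3.2,fy=3.2,interpolation=cv2.INTER_CUBIC))
E
```

```text
time_s: 4.95
tool_pos: [0.6251, -0.0506, 0.0136]
eef_rot: [0.045, -3.141, -0.0]
contact_force: [-0.0, -0.5, -0.3]
grip_width: 0.697
grasp_force: 0.0
[0.2982 0.2089] [0.0998 0.0829] 26.1
[ 0.5364 -0.0784] [0.0614 0.095 ] 88.9
[0.7205 0.2689] [0.1376 0.1468] 43.9
```

View pics/crop1.png

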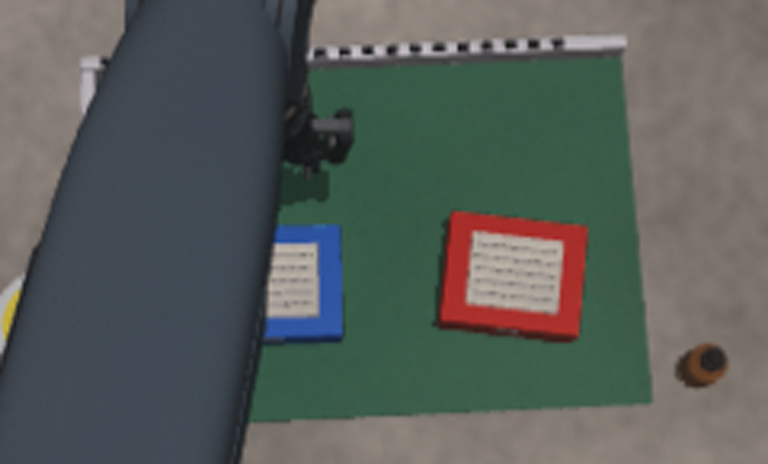

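The box has not moved: it is still at crop (305,283), with the gripper beyond it. I'll check from the side.

```bash
python3 - <<'E'
from h import *
im=ctrl.capture("side")
cv2.imwrite("pics/side1.png",cv2.resize(im[90:330,200:440],None,fx=2.5,fy=2.5,interpolation=cv2.INTER_CUBIC))
s=ctrl.sense();print(s["joint_positions"],s["tool_pos"],s["contact_force"],s["tau"])
E
```

```text
[-1.87643220e-01  3.43463035e-01  8.40427228e-02  1.31151822e+00
 -8.01274672e-06 -2.16409904e-01] [ 0.62506373 -0.05059281  0.01360421] [-0.67766148  0.82281226  1.01240964] [ 2.97380648e-04 -4.43527687e+01  3.14344633e+01  7.18759929e-05
 -3.49995889e-04 -1.83775376e-05]
```

View pics/side1.png

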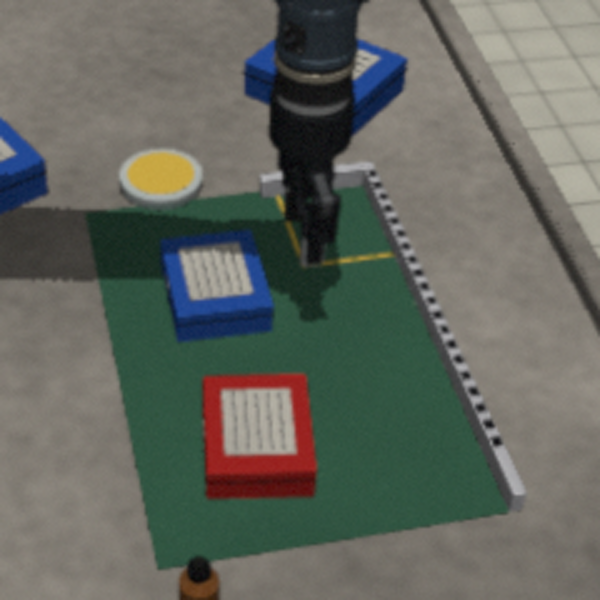

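The side view shows the fingertips at about crop (312,265) beyond the box, which stands untouched at (218,285). I'll triangulate the tip from both views to test the height reading.

```bash
python3 - <<'E'
from h import *
T=ctrl.get_calibration("top");S=ctrl.get_calibration("side");W=ctrl.get_calibration("wrist")
for z in(0,.014,.03,.045,.06,.08,.1): print(z,"top",ray(T,(276.9,168.5),z)[0].round(3),"side",ray(S,(325,196.5),z)[0].round(3))
# check blue box in side view: lid corners
print("box side lid",ray(S,[(200+165/2.5,90+243/2.5),(200+250/2.5,90+232/2.5),(200+178/2.5,90+328/2.5),(200+270/2.5,90+312/2.5)],.036).round(3))
print("wrist cam pos",(-W["R"].T@W["t"]).round(3))
E
```

```text
0 top [ 0.639 -0.087] side [ 0.644 -0.028]
0.014 top [ 0.635 -0.087] side [ 0.64  -0.043]
0.03 top [ 0.63  -0.087] side [ 0.635 -0.06 ]
0.045 top [ 0.625 -0.087] side [ 0.63  -0.076]
0.06 top [ 0.621 -0.087] side [ 0.626 -0.093]
0.08 top [ 0.615 -0.087] side [ 0.62  -0.114]
0.1 top [ 0.609 -0.087] side [ 0.614 -0.136]
box side lid [[ 0.497 -0.01 ]
 [ 0.583 -0.007]
 [ 0.492 -0.129]
 [ 0.58  -0.122]]
wrist cam pos [ 0.551 -0.052  0.196]
```

The tips are at z ≈ 0.05, while the reading says 0.014, and their shadow is detached from them. So the fingers passed over the lid. I'll lower slowly here, over clear mat, and feel for the bench.

```bash
python3 -m inch '0 0 0.2 0;0 0 0.4 0;0 0 0.6 0;0 0 0.8 0;0 0 1 0;0 0 1 0;0 0 1 0;0 0 1 0'
python3 - <<'E'
from h import *
go(.625,-.052,.0,91.7)
s=ctrl.sense();print(s["joint_positions"].round(4))
T=ctrl.get_calibration("top");S=ctrl.get_calibration("side")
print("mat FL top",ray(T,(208.7,248.7),0),"side",ray(S,(235.2,174.8),0))
print("mat FR top",ray(T,(383.7,241),0),"side",ray(S,(264,316.8),0))
a=ctrl.capture("side");t=ctrl.capture("top")
o=np.hstack([cv2.resize(x,(400,400),interpolation=cv2.INTER_CUBIC) for x in (a[130:230,280:380],t[110:210,220:320])])
cv2.imwrite("pics/tip.png",o)
E
```

```text
time_s: 5.85
tool_pos: [0.6253, -0.0506, 0.0037]
eef_rot: [-0.045, 3.141, -0.0]
contact_force: [0.1, 0.8, 0.1]
grip_width: 0.702
grasp_force: 0.0
pos [ 0.6253 -0.0506  0.0037] psi 91.6 tilt 0.01 t 5.85 F [0.1 0.8 0.1]
go [ 0.03 -0.14  0.37] yaw -0.1
[-0.1876  0.3492  0.0713  1.2926  0.     -0.2164]
mat FL top [[0.42505769 0.09332681]] side [[0.42959214 0.09354059]]
mat FR top [[ 0.43796262 -0.36297592]] side [[ 0.44188838 -0.36298568]]
```

View pics/tip.png

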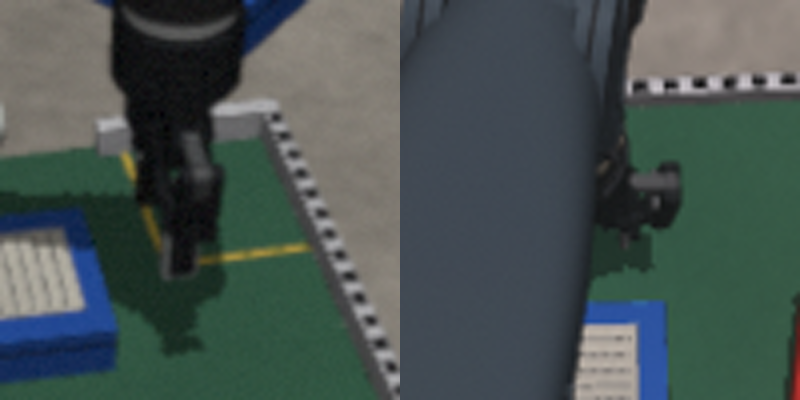

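The two views agree at bench level, and the tip at side (325,199) / top (276,170) still comes out near z 0.045. I'll keep lowering with force checks.

```bash
python3 -m inch '0 0 0.3 0;0 0 0.5 0;0 0 0.7 0;0 0 0.9 0;0 0 1.1 0;0 0 1.2 0;0 0 1.2 0;0 0 1.2 0'
python3 - <<'E'
from h import *
go(.625,-.052,.0,91.7)
a=ctrl.capture("side");t=ctrl.capture("top")
o=np.hstack([cv2.resize(x,(400,400),interpolation=cv2.INTER_CUBIC) for x in (a[130:230,280:380],t[110:210,220:320])])
cv2.imwrite("pics/tip2.png",o)
E
```

```text
time_s: 6.75
tool_pos: [0.6252, -0.0506, -0.0084]
eef_rot: [-0.045, 3.141, 0.0]
contact_force: [-0.2, 0.2, -1.1]
grip_width: 0.703
grasp_force: 0.0
pos [ 0.6252 -0.0506 -0.0084] psi 91.6 tilt 0.0 t 6.75 F [-0.2  0.2 -1.1]
go [ 0.02 -0.14 -0.84] yaw -0.1
```

The reading is −8 mm with no contact, so the z reading really is off. I'll continue down.

```bash
python3 -m inch '0 0 0.2 0;0 0 0.4 0;0 0 0.6 0;0 0 0.8 0;0 0 1 0;0 0 1 0;0 0 1 0;0 0 1 0'
python3 - <<'E'
from h import *
go(.625,-.052,.0,91.7)
a=ctrl.capture("side");t=ctrl.capture("top")
o=np.hstack([cv2.resize(x,(400,400),interpolation=cv2.INTER_CUBIC) for x in (a[130:230,280:380],t[110:210,220:320])])
cv2.imwrite("pics/tip3.png",o)
E
```

```text
time_s: 7.65
tool_pos: [0.6252, -0.0506, -0.0183]
eef_rot: [-0.045, 3.141, -0.0]
contact_force: [0.0, -0.5, -0.7]
grip_width: 0.704
grasp_force: 0.0
pos [ 0.6252 -0.0506 -0.0183] psi 91.6 tilt 0.01 t 7.65 F [ 0.  -0.5 -0.7]
go [ 0.03 -0.14 -1.83] yaw -0.1
```

View pics/tip3.png

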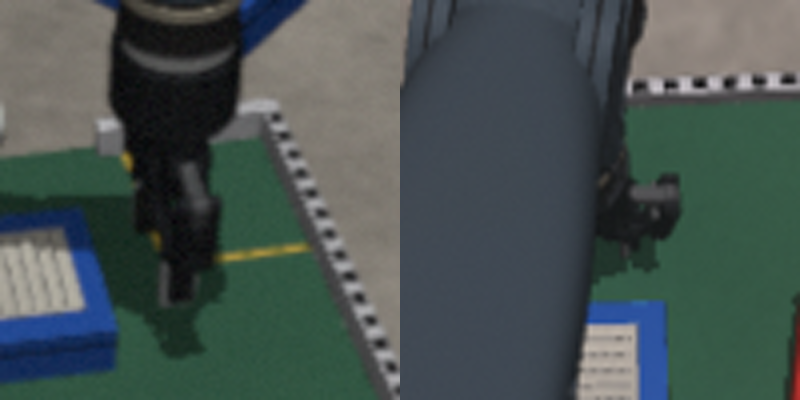

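The tip, now at side (324,206), is around z 0.025. So true tip height ≈ reading + 0.043. I'll go back over the box and down behind it, to reading −0.029.

```bash
python3 -m inch '0 0 -3 0;0 0 -6 0;4 0 -6 0;8 0 -6 0;12 0 -6 0;16 0 -6 0;18 0 -6 0;18 0 -6 0'
python3 -m inch '0 0 2 0;0 0 4 0;0 0 5.5 0;0 0 6.3 0;0 0 6.8 0;0 0 7 0;0 0 7 0;0 0 7 0'
python3 - <<'E'
from h import *
go(.625,-.052,-.029,91.7)
c=ctrl.get_calibration("top");im=ctrl.capture("top")
for k in blobs(im,*COL["blue"],40):
    r=cv2.minAreaRect(ray(c,k[:,0],.036).astype(np.float32)); print(np.round(r[0],4),np.round(r[1],4),round(r[2],1))
E
```

```text
time_s: 8.55
tool_pos: [0.4427, -0.0555, 0.0414]
eef_rot: [0.044, -3.14, -0.0]
contact_force: [0.1, -0.2, 0.4]
grip_width: 0.7
grasp_force: 0.0
time_s: 9.35
tool_pos: [0.4461, -0.056, -0.0276]
eef_rot: [-0.045, 3.14, -0.001]
contact_force: [0.3, -0.1, -0.8]
grip_width: 0.7
grasp_force: 0.0
pos [ 0.4461 -0.056  -0.0276] psi 91.7 tilt 0.09 t 9.35 F [ 0.3 -0.1 -0.8]
go [-17.89  -0.12   0.17] yaw -0.0
[0.3032 0.1735] [0.1233 0.1513] 26.7
[0.7206 0.2689] [0.1374 0.1468] 43.9
```

```bash
python3 -m inch '-1.5 0 0 0;-2.8 0 0 0;-4 0 0 0;-5.2 0 0 0;-6.4 0 0 0;-7.6 0 0 0;-8.8 0 0 0;-10 0 0 0'
python3 -m inch '-1 0 0 0;-2 0 0 0;-3 0 0 0;-4 0 0 0;-5 0 0 0;-5.6 0 0 0;-6.1 0 0 0;-6.5 0 0 0'
python3 - <<'E'
from h import *
go(.625,-.052,-.029,91.7)
c=ctrl.get_calibration("top");im=ctrl.capture("top")
for k in blobs(im,*COL["blue"],40):
    p=ray(c,k[:,0],.036).astype(np.float32)
    r=cv2.minAreaRect(p); print(np.round(r[0],4),np.round(r[1],4),round(r[2],1),p.min(0),p.max(0))
E
```

```text
time_s: 10.2
tool_pos: [0.545, -0.053, -0.028]
eef_rot: [0.045, -3.14, 0.0]
contact_force: [-2.3, -0.3, 1.5]
grip_width: 0.703
grasp_force: 1.2
time_s: 11.0
tool_pos: [0.6104, -0.051, -0.0284]
eef_rot: [0.045, -3.141, 0.0]
contact_force: [-2.6, -0.1, 1.2]
grip_width: 0.704
grasp_force: 1.2
pos [ 0.6104 -0.051  -0.0284] psi 91.6 tilt 0.02 t 11.0 F [-2.6 -0.1  1.2]
go [-1.46 -0.14  0.06] yaw -0.1
[0.3059 0.2338] [0.0726 0.1429] 75.3 [0.22808996 0.18124025] [0.36602023 0.2669042 ]
[ 0.6777 -0.0947] [0.0185 0.0692] 89.2 [ 0.6430744  -0.10417175] [ 0.71240896 -0.08539688]
[0.7206 0.2689] [0.1374 0.1468] 43.9 [0.62442285 0.17395759] [0.81792617 0.36552545]
```

The box now moves with a steady 2.5 N. I'll creep the last 15 mm.

```bash
python3 -m inch '-0.3 0 0 0;-0.6 0 0 0;-0.9 0 0 0;-1.1 0 0 0;-1.2 0 0 0;-1.3 0 0 0;-1.4 0 0 0;-1.4 0 0 0'
python3 -m inch '-0.1 0 0 0;-0.2 0 0 0;-0.2 0 0 0;-0.3 0 0 0;-0.3 0 0 0;-0.4 0 0 0;-0.4 0 0 0;-0.4 0 0 0'
```

```text
time_s: 11.85
tool_pos: [0.6244, -0.0506, -0.0285]
eef_rot: [-0.045, 3.141, 0.0]
contact_force: [-0.2, -0.3, -0.3]
grip_width: 0.7
grasp_force: 0.4
time_s: 12.65
tool_pos: [0.6267, -0.0505, -0.0284]
eef_rot: [0.045, -3.138, 0.0]
contact_force: [-5.2, -0.2, 2.1]
grip_width: 0.7
grasp_force: 2.5
```

```bash
python3 -m inch '-0.1 0 0 0;-0.2 0 0 0;-0.3 0 0 0;-0.3 0 0 0;-0.3 0 0 0;-0.3 0 0 0;-0.3 0 0 0;-0.3 0 0 0'
```

```text
time_s: 13.45
tool_pos: [0.6264, -0.0505, -0.0284]
eef_rot: [0.045, -3.132, 0.001]
contact_force: [-11.8, -0.2, 7.4]
grip_width: 0.705
grasp_force: 6.1
```

The force rose to 12 N with no more travel, so the box is seated on the back stop. Next I'll back off, lift, turn 90° and go to the box's right end.

```bash
python3 -m inch '1 0 0 0;3 0 0 0;3 0 -3 0;3 0 -6 8;3 0 -9 16;3 0 -9 24;3 0 -9 32;3 0 -9 40' 4
python3 -m inch '0 0 0 8;0 0 0 16;0 0 0 24;0 0 0 32;0 0 0 40;0 0 0 48;0 0 0 50;0 0 0 50'
python3 - <<'E'
from h import *
go(.677,-.155,-.026,1.7)
c=ctrl.get_calibration("wrist");im=ctrl.capture("wrist");cv2.imwrite("pics/w1.png",im)
for n in("blue","red"):
  for k in blobs(im,*COL[n],300):
    p=ray(c,k[:,0],.036).astype(np.float32)
    r=cv2.minAreaRect(p); print(n,cv2.boundingRect(k),np.round(r[0],4),np.round(r[1],4),round(r[2],1))
E
```

```text
time_s: 14.25
tool_pos: [0.6029, -0.0514, 0.0629]
eef_rot: [1.039, 2.961, 0.002]
contact_force: [-0.5, -0.2, 0.3]
grip_width: 0.469
grasp_force: 0.0
time_s: 15.05
tool_pos: [0.6023, -0.0513, 0.0621]
eef_rot: [2.188, 2.252, 0.002]
contact_force: [0.6, 0.2, 0.5]
grip_width: 0.469
grasp_force: 0.0
pos [ 0.6023 -0.0513  0.0621] psi 1.7 tilt 0.14 t 15.05 F [0.6 0.2 0.5]
go [-10.58   7.14   8.83] yaw -0.0
blue (323, 136, 156, 161) [ 0.6821 -0.0474] [0.0965 0.1138] 1.8
red (152, 368, 21, 50) [ 0.5123 -0.2013] [0.0558 0.0158] 82.1
```

View pics/w1.png

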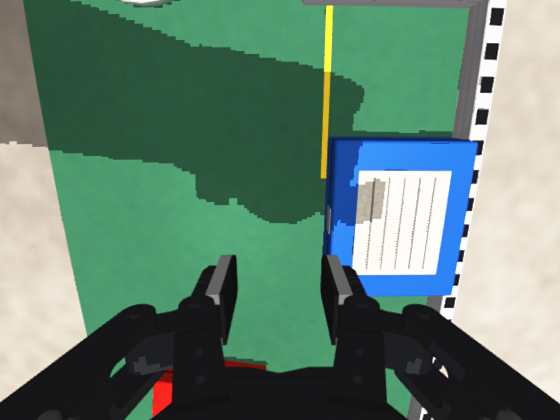

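The wrist view shows the box flat along the back stop, at (400,215), yaw 1.8°, matching the dock. Now to its right end.

```bash
python3 -m inch '-4 2.5 0 0;-8 5 0 0;-10.3 7.3 0 0;-10.3 7.3 3 0;-10.3 7.3 6 0;-10.3 7.3 8 0;-10.3 7.3 8.8 0;-10.3 7.3 8.8 0'
python3 - <<'E'
from h import *
go(.678,.035-.056-.011,-.026,1.7)
E
```

```text
time_s: 15.9
tool_pos: [0.676, -0.1517, -0.0282]
eef_rot: [-2.187, -2.252, 0.002]
contact_force: [-0.5, -0.1, 0.3]
grip_width: 0.468
grasp_force: 0.0
pos [ 0.676  -0.1517 -0.0282] psi 1.7 tilt 0.17 t 15.9 F [-0.5 -0.1  0.3]
go [11.95  0.55 -0.21] yaw -0.0
```

```bash
python3 -m inch '1.5 0.2 0 0;2.7 0.2 0 0;3.9 0.2 0 0;5.1 0.2 0 0;6.3 0.2 0 0;7.5 0.2 0 0;8.7 0.2 0 0;9.7 0.2 0 0'
python3 -m inch '0.5 0 0 0;0.9 0 0 0;1.2 0 0 0;1.5 0 0 0;1.7 0 0 0;1.9 0 0 0;2 0 0 0;2 0 0 0'
```

```text
time_s: 16.7
tool_pos: [0.6762, -0.054, -0.0264]
eef_rot: [-2.189, -2.254, 0.0]
contact_force: [0.6, -2.8, 1.3]
grip_width: 0.465
grasp_force: 1.2
time_s: 17.5
tool_pos: [0.6756, -0.0348, -0.0266]
eef_rot: [-2.189, -2.253, -0.0]
contact_force: [0.1, -1.0, 0.7]
grip_width: 0.467
grasp_force: 0.6
```

```bash
python3 -m inch '0.2 0 0 0;0.3 0 0 0;0.4 0 0 0;0.5 0 0 0;0.5 0 0 0;0.6 0 0 0;0.6 0 0 0;0.6 0 0 0'
python3 -m inch '0.1 0 0 0;0.2 0 0 0;0.2 0 0 0;0.3 0 0 0;0.3 0 0 0;0.3 0 0 0;0.3 0 0 0;0.3 0 0 0'
```

```text
time_s: 18.3
tool_pos: [0.6755, -0.0318, -0.0265]
eef_rot: [2.189, 2.25, -0.005]
contact_force: [-0.8, -7.1, 0.6]
grip_width: 0.467
grasp_force: 3.5
time_s: 19.1
tool_pos: [0.6755, -0.032, -0.0262]
eef_rot: [2.188, 2.245, -0.011]
contact_force: [0.0, -13.1, 0.5]
grip_width: 0.467
grasp_force: 6.2
```

Seated on the side stop, with the force at 13 N and no more travel. I'll back off, lift and look.

```bash
python3 -m inch '-1 0 0 0;-3 0 0 0;-5 0 0 0;-5 0 -3 0;-5 0 -6 0;-5 0 -9 0;-6 -4 -12 0;-6 -6 -12 0'
python3 - <<'E'
from h import *
go(.678,0,-.026,1.7)
c=ctrl.get_calibration("wrist");im=ctrl.capture("wrist");cv2.imwrite("pics/w2.png",im)
for k in blobs(im,*COL["blue"],2000):
    p=ray(c,k[:,0],.036).astype(np.float32)
    r=cv2.minAreaRect(p); print(cv2.boundingRect(k),np.round(r[0],4),np.round(r[1],4),round(r[2],1))
E
```

```text
time_s: 19.9
tool_pos: [0.619, -0.0904, 0.0987]
eef_rot: [2.186, 2.247, 0.006]
contact_force: [0.2, -0.3, 0.8]
grip_width: 0.47
grasp_force: 0.0
pos [ 0.619  -0.0904  0.0987] psi 1.6 tilt 0.42 t 19.9 F [ 0.2 -0.3  0.8]
go [ 8.9   6.06 12.49] yaw -0.1
(301, 0, 141, 119) [0.68   0.0184] [0.0935 0.0772] 1.7
```

View pics/w2.png

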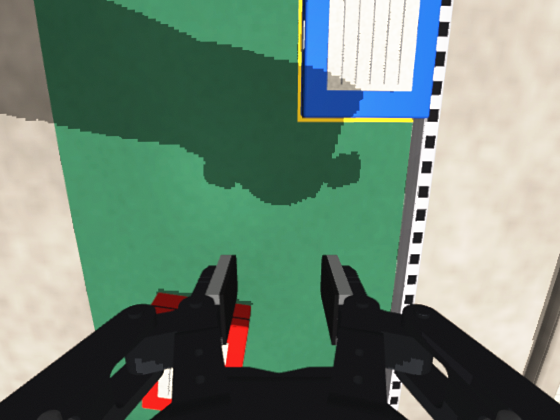

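The box sits inside the yellow outline, at (370,55), yaw 1.7°. Its x of 0.680 is what sliding along the back stop predicts (0.6797), so it is still flush. The side contact was confirmed by force, and the gripper is clear.

```bash
python3 -m inch '0 -1 -1 0;0 -2 -2 0;0 -2 -2 0;0 -2 -2 0;0 -2 -2 0;0 -2 -2 0;0 -2 -2 0;0 -2 -2 0'; python3 -c "
from workcell import ctrl
print(ctrl.sign_off())"
```

```text
time_s: 20.75
tool_pos: [0.5972, -0.0883, 0.1131]
eef_rot: [-2.189, -2.253, 0.001]
contact_force: [-0.2, -0.6, 0.5]
grip_width: 0.469
grasp_force: 0.0
the job is handed in; nothing more can be done
None
```

The blue box was pushed flush into the yellow corner against both stops, with the arm clear and nothing else touched as far as I could see, and the job was handed in at about 21 s; sign-off returned no verdict.

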